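Unlatch the power box and load its battery

ROBOT

A 7-joint arm with a two-finger parallel gripper is mounted at the origin on the work surface. World frame = base frame: x ahead of the robot, y to its left, z up, the work surface at z = 0. Lengths are in m, angles in rad, forces in N, time in s.
With the tool pointing down it reaches from about 0.425 to 0.925 m from the base axis. Payload 6.8 kg.
Tool frame: the origin (TCP) lies midway between the tips of the shut fingers; the grasp point (between the pads) lies 19 mm behind it (grip_point_offset is the distance from the TCP to the grasp point, in m); y points along the fingers, x is the direction in which the jaws open and shut, and the axes are right-handed (so a half turn about y gives the same grasp; the last joint's range is limited). The gripper opens to 85 mm and grips with 20 to 120 N. Pads are 22 mm wide; open, the fingers measure 114 mm over their backs; the gripper's body (76 mm by 85 mm) begins 54 mm behind the grasp point. The pads swing forward as they close: fully open they stand 13 mm farther back than shut.
Start: joints at [-1.4, 0.477, 0.022, 1.555, -0.011, 1.109, -0.083], TCP at [0.186, 0.649, 0.231] pointing down, gripper open.
Joint ranges: [-2.96, 2.96], [-0.34, 2.1], [-1.41, 1.46], [0.24, 2.44], [-1.37, 4.51], [0.17, 1.92], [-2.96, 2.96]. Speed limits (rad/s): [2.39, 2.39, 3.14, 3.14, 3.14, 3.14, 3.14].

INTERFACE

Orientations are given as a unit quaternion [w, x, y, z].
In Python, from station import get_obs, read_camera, hand_in, grip_point_offset gives the robot as it stands.
- The arm moves only by the tool play_rows, never from a script. Its argument "increments" is a list of rows, each a list of 2 entries, a list of its own where there are three numbers: the shift along the tool's x, y, z in m, then the turn, a rotation vector about the tool's x, y, z in degrees. In form: [[[tx, ty, tz], [ax, ay, az]], ...]. A call has 1 to 20 rows; each row shifts and turns the commanded pose from where the row before left it, along the tool's axes as they then stand; what a row does not reach is not made up. A row lasts 1/12 s, in which the tool goes at most 41.7 mm and 7.16 degrees, less where a joint would pass 70% of its speed; a pose out of reach is approached as far as the arm can. A call with a gripper value outside its range is refused whole. "gripper" is the finger opening in m, from 0 to 0.0854, set as the call begins (left out, the last holds). The fingers move at their own pace and stop on an object; "grip_force" is the grip in N (left out, the last holds). Time passes only in rows, so rows that do not move let the fingers close. It gives the time, the measured TCP pose, the force and the opening at its end, in the units of the state.
- get_obs(): the state, without advancing time (a new reading comes with each control period).
- read_camera(name): name is "scene" or "top" or "wrist"; returns a dict with "color" (400x640x3 uint8, red, green, blue), "range_z" (400x640 float32, m along the optical axis (not along the pixel's ray), 0 where there is no reading), "intrinsics" (3x3 intrinsics, pixels), "R" (3x3) and "t" (3): a world point X has camera coordinates R X + t; the wrist camera has in their place "hand_eye" (4x4, takes a point from camera to tool coordinates, whose origin is the TCP and whose axes are the tool frame's). Camera axes: x right, y down, z forward; pixel columns grow to the right and rows downward; lengths in m; the calibration is good to about 2 mm. A picture is of the moment at which its call begins: read the wrist's pose just before it.
- hand_in(): hands the job in, once; it reports no verdict.
The state is a dict: "t": time; "q": joint angles; "joint_vel": joint speeds; "joint_torque": joint torques, N m; "eef_pos": TCP position; "tool_rot": TCP orientation; "contact_force": force on the tool from outside, world axes, zero at the start; "torque": the same for the moment, N m; "gripper_width": opening from 0.0 (shut) to 1.0 (fully open).
Only numpy, scipy, OpenCV 4.12 (cv2) and the standard library are available. Lean on these libraries where they do the work, as an engineer would, in place of code of your own. Each camera call takes 0.05 s, during which the arm holds its last target. There are 200 camera calls.

TASK

Press the red release button on the grey power box so that its yellow T-handle pops up, then turn the handle anticlockwise (seen from above) to its stop, which slides the blue shutter off the battery bay. Take the orange battery pack out of its black charging dock and slide it down into the bay, fully home, lowering it in rather than letting it drop; leave the handle up and turned open, and leave the other things on the chest where they stand.

Things in the scene. Friction and masses are not known exactly. Their poses are not given: they have to be found in the camera images.
- power_box: Grey power box with orange corners, 170 (x) x 310 (y) x 85 mm high, fixed to the chest. Origin: centre of its underside; z up. On its flat top, along its own y axis from -y to +y: red button (y = -125 mm), T-handle (y = -40 mm), blue shutter over the battery bay (y = +90 mm), all at x = 0.
- release_top (a point): Centre of the top face of the round red release button (32 mm diameter), which moves down with it.
- release (a joint): Travel of the release button, 0 (up) to 0.006 m (fully down); springy, letting the handle go at about 0.003 m; that takes about 5 N, and less once it has gone.
- handle_grip (a point): Centre of the yellow T-handle bar, 90 mm long along its x axis, 16 mm wide (y), 16 mm high (z). Its frame turns with the handle. While latched the bar lies along the box's x, almost flush in a dark steel rim that stands 14 mm above the box top (no room for fingers, cannot turn); popped, the bar's centre is 41 mm above the box top and its underside 19 mm above the rim. The rim is 126 mm (x) by 37 mm (y).
- handle_pop (a joint): How far the T-handle stands out: 0 latched down, 0.032 m popped up, pushed up by a spring of about 3.5 N net at the top.
- handle_turn (a joint): Turn of the popped T-handle about the vertical axis through its centre, positive anticlockwise from above: 0 latched, 1.4 rad at the stop (fully unlatched). Stiff (about 0.12 N m), stays where it is left. It drives the blue shutter, about 31 mm per rad, towards the box's +y; the bay is clear from about 1.15 rad.
- bay_mouth (a point): Centre of the battery bay's mouth, level with the box top (85 mm high); axes as the box's. The bay is an upright slot 106 mm (x) by 25 mm (y), 65 mm deep, with a 5 mm chamfer round the mouth. The blue shutter, 4 mm thick, 138 x 44 mm, lies on the box top over it until the handle is turned, then lies beside it at the +y side, up to 5 mm above the box top.
- pack_center (a point): Centre of the loose orange battery pack, a flat slab 100 mm (x) x 22 mm (y) x 120 mm high (z), about 0.4 kg. It starts upright in the dock, its underside 10 mm above the chest. It goes into the bay upright, either way round, its long side along the bay's; fully home, its centre is 5 mm below the mouth and its top stands 55 mm above the box top.
- dock: Fixed black charging dock, 140 (x) x 60 (y) x 30 mm high, with a slot 20 mm deep (2.5 mm clearance each side) along its x that holds the pack upright. Origin: centre of its underside.
- cup: Red plastic cup, upright, 76 mm across, 95 mm high; origin at the centre of its underside. Leave it alone.
- jar: Amber glass jar, 68 mm across, 100 mm high; origin at the centre of its underside. Leave it alone.
- toothpicks: Green plastic toothpick dispenser, 52 mm across, 78 mm high; origin at the centre of its underside. Leave it alone.
- spoon_rest: Flat wooden spoon rest, a disc 92 mm across with a tab reaching 103 mm from its centre along x, 10 mm high; origin at the disc centre's underside. Leave it alone.
Things that resemble listed ones, but are neither listed nor needed, are in the scene too. Leave any green or pink look-alike of the part that bears pack_center alone.

How it is judged:
On the way, in this order (a step that is already met when the one before it is completed fails the run):
1. the T-handle has popped up, not yet turned (value of joint handle_pop above 0.026 m and value of joint handle_turn below 0.3 rad), for 0.1 s.
2. the T-handle is turned open (value of joint handle_turn above 1.2 rad), for 0.2 s.
At the end, for the whole second after the job is handed in: The pack stands in the bay within 3 mm of its floor, upright and aligned within 0.08 rad, at rest; the handle is up (more than 24 mm of 32) and turned at least 1.2 of 1.4 rad (value of joint handle_pop above 0.024 m and value of joint handle_turn above 1.2 rad and horizontal distance between pack_center and bay_mouth below 0.006 m and z of pack_center in the frame of bay_mouth below -0.002 m and angle between pack_center's own z axis and vertical below 0.08 rad and angle between the x axis of pack_center and the x axis of power_box, either way round below 0.08 rad and linear speed of pack below 0.02 m/s); the robot touches nothing.
It fails at once if the pack is dropped into the bay (faster than 0.6 m/s inside it) (horizontal distance between pack_center and bay_mouth below 0.02 m and z of pack_center in the frame of bay_mouth below 0.06 m and linear speed of pack above 0.6 m/s).
It fails at once if a bystander is moved more than 30 mm (distance of any of cup, jar, toothpicks, spoon_rest from where it was at the start of the episode above 0.03 m).
It also fails if it takes over 64 s, if anything falls off the work surface, if the arm or the gripper's body presses on something with over 40 N, if the wrist force passes 120 N, or if a joint passes its speed limit or range.

## Working session

There is one attempt and no reset: what is moved stays moved. The work goes in short steps, Python scripts to look and compute and a tool call to move; the robot and the scene stay as the last step left them, time stands still between calls to the robot, and variables do not carry over. Pictures are saved under pics/ and viewed, about 8 in all and at most 12, crops included, and the job is handed in when it is done.

Besides the shell and the picture viewer there is one more tool, called as name(argument=value, ...), one argument or row to a line, values as JSON. play_rows: Moves the arm, as the interface text tells. Its arguments: {"type":"object","properties":{"increments":{"type":"array","items":{"type":"array"}},"gripper":{"type":"number"},"grip_force":{"type":"number"}},"required":["increments"]}

```bash
mkdir -p pics
cat > h.py <<'E'
import numpy as np, cv2
from station import get_obs, read_camera, hand_in, grip_point_offset
from scipy.spatial.transform import Rotation as Rn
def pose():
    o=get_obs(); q=o['tool_rot']; return np.array(o['eef_pos']), Rn.from_quat([q[1],q[2],q[3],q[0]]).as_matrix(), o
def cam(n):
    p,R,o=pose(); c=read_camera(n)
    K=np.array(c['intrinsics'])
    if n=='wrist':
        H=np.array(c['hand_eye']); Rc=R@H[:3,:3]; tc=R@H[:3,3]+p   # cam->world
    else:
        Rw=np.array(c['R']); Rc=Rw.T; tc=-Rw.T@np.array(c['t'])
    return c['color'],np.array(c['range_z']),K,Rc,tc
def cloud(z,K,Rc,tc):
    v,u=np.mgrid[:z.shape[0],:z.shape[1]]
    P=np.stack([(u-K[0,2])/K[0,0]*z,(v-K[1,2])/K[1,1]*z,z],-1)
    return P@Rc.T+tc
def ray(u,v,h,K,Rc,tc):
    d=Rc@np.linalg.inv(K)@np.array([u,v,1.]); return tc+d*(h-tc[2])/d[2]
def save(n,im,s=1): cv2.imwrite('pics/'+n,cv2.resize(im[...,::-1],None,fx=s,fy=s))
E
python3 - <<'E'
from h import *
p,R,o=pose(); print(o); print(R,grip_point_offset)
ims=[]
for n in ('scene','top'):
    c,z,K,Rc,tc=cam(n); print(n,K.tolist(),Rc.tolist(),tc); ims.append(c)
save('a.png',np.vstack(ims),0.75)
E
```

```text
{'t': 0.0, 'q': array([-1.40010666,  0.47781386,  0.02235299,  1.55643294, -0.01150316,
        1.10930109, -0.08307009]), 'joint_vel': array([ 0.0005749 ,  0.00110609, -0.00055305, -0.00067529,  0.00206474,
        0.00086818, -0.00025977]), 'joint_torque': array([ 9.62800698e-06, -5.96457160e+01,  1.60791781e+00, -2.81196392e+01,
        1.24032740e-02,  9.38346639e-03,  6.01281329e-06]), 'eef_pos': array([0.18561476, 0.64837051, 0.23032456]), 'tool_rot': array([-0.56418657,  0.56504067,  0.42520433, -0.42617348]), 'contact_force': array([-0.41972296,  0.36907385,  0.37791543]), 'torque': array([-0.00846735,  0.03310889,  0.02819477]), 'gripper_width': 1.000907494062483}
[[ 2.75154895e-01 -3.67234618e-04 -9.61399838e-01]
 [ 9.61398183e-01 -1.78958043e-03  2.75155105e-01]
 [-1.82154882e-03 -9.99998331e-01 -1.39353122e-04]] 0.0187
scene [[405.51990160378045, 0.0, 317.42269350602885], [0.0, 405.51990160378045, 203.03272502904056], [0.0, 0.0, 1.0]] [[-0.5657073519384139, 0.6912873280799094, -0.4495520236846533], [0.8245250122225934, 0.48184405460387514, -0.2966223377667803], [0.01156270652397663, -0.5384683250471074, -0.842566416811638]] [1.11051018 0.3280498  1.0825706 ]
top [[368.8393319752642, 0.0, 319.88964690185736], [0.0, 368.8393319752642, 199.83115430655272], [0.0, 0.0, 1.0]] [[-0.02013024010212361, -0.9873066173642077, 0.1575449673657569], [-0.9997963753609604, 0.020100572867283756, -0.0017817927748629526], [-0.001407568299015317, -0.15754875524501472, -0.9875102067686339]] [ 0.43083792 -0.02275611  1.11841085]
```

View pics/a.png

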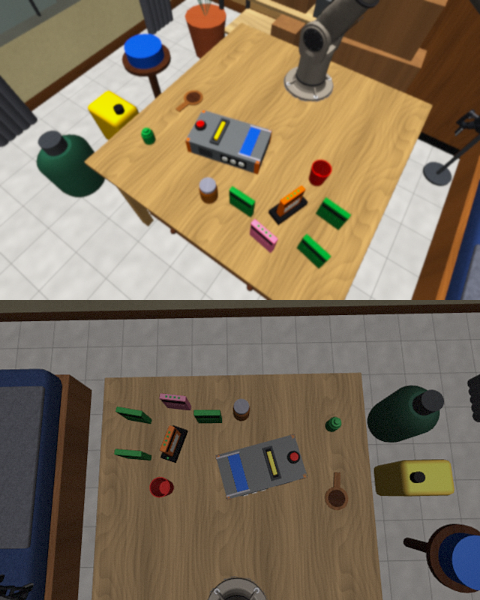

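The scene shows the grey box with red button, yellow handle and blue shutter (top view, full-size px ≈(345,220)). It also shows an orange pack in the black dock (≈(232,192)), green blocks at about (177,152), (177,207) and (277,155), and a pink block at about (232,135). The orange one in the black dock fits the description. I'll confirm it in a crop and measure.

Run:
```python
from h import *
for n in ('top','scene'):
    c,z,K,Rc,tc=cam(n); W=cloud(z,K,Rc,tc); hsv=cv2.cvtColor(c,cv2.COLOR_RGB2HSV)
    H,S,V=[hsv[...,i].astype(int) for i in range(3)]
    ws=(z>0)&(W[...,2]>0.005)&(W[...,2]<.2)&(W[...,0]>.15)&(W[...,0]<.95)&(abs(W[...,1])<.6)
    print(n,'table z',np.median(W[...,2][(z>0)&(abs(W[...,2])<.03)]))
    for nm,lo,hi,zlo in (('blue',100,125,.06),('yellow',24,34,.08),('red',-8,4,.06),('orange',5,18,.1)):
        Hh=np.where(H>172,H-180,H)
        m=(ws&(Hh>=lo)&(Hh<=hi)&(S>140)&(V>50)&(W[...,2]>zlo)).astype(np.uint8)
        k,l,st,ce=cv2.connectedComponentsWithStats(m)
        for i in range(1,k):
            if st[i,4]<25: continue
            P=W[l==i]; zt=np.percentile(P[:,2],90); T=P[P[:,2]>zt-.012]
            r=cv2.minAreaRect((T[:,:2]*1000).astype(np.float32))
            print(nm,ce[i].round(),st[i,4],'z',zt.round(4),'rect',np.round(r[0],1),np.round(r[1],1),round(r[2],1))
    if n=='top': A=cv2.resize(c[110:280,130:430][...,::-1],None,fx=2.6,fy=2.6,interpolation=2)
    # grey box top & dock
    m=ws&(W[...,2]>.078)&(W[...,2]<.092)&(S<70); m=cv2.morphologyEx(m.astype(np.uint8),cv2.MORPH_OPEN,np.ones((3,3)))
    k,l,st,ce=cv2.connectedComponentsWithStats(m); i=1+st[1:,4].argmax(); P=W[l==i]
    print('box',st[i,4],cv2.minAreaRect((P[:,:2]*1000).astype(np.float32)),np.median(P[:,2]))
cv2.imwrite('pics/b.png',A)
```

```text
top table z 0.001248659318416112
blue [317. 230.] 755 z 0.0932 rect [510.9 -14.9] [136.1  43.1] 14.3
yellow [363. 217.] 183 z 0.1057 rect [ 543.9 -141.9] [88.6 16.6] 14.1
red [392. 209.] 111 z 0.1102 rect [ 564.2 -222.4] [31.1 31.5] 77.6
red [211. 249.] 248 z 0.0973 rect [462.7 273.6] [72.7 71.8] 63.9
orange [223. 185.] 285 z 0.1331 rect [636.9 241.5] [21.3 98.9] 69.8
box 4628 ((534.0271606445312, -101.49429321289062), (169.822265625, 309.6485290527344), 14.34992504119873) 0.08620168935021688
scene table z 0.0003746838388642981
blue [333. 188.] 547 z 0.0924 rect [510.1 -13.7] [134.6  45.6] 14.4
yellow [293. 173.] 179 z 0.1047 rect [ 538.4 -141.2] [99.7 21.3] 13.9
red [267. 165.] 100 z 0.1085 rect [ 563.1 -222.8] [35.7 33.3] 53.9
red [428. 226.] 366 z 0.095 rect [464.3 275.8] [67.9 74.6] 88.9
orange [389. 263.] 359 z 0.1317 rect [637.5 244. ] [ 23.6 100.7] 70.6
box 2730 ((534.9898681640625, -108.24436950683594), (174.68019104003906, 293.43133544921875), 14.271432876586914) 0.08526437965657929
```

View pics/b.png

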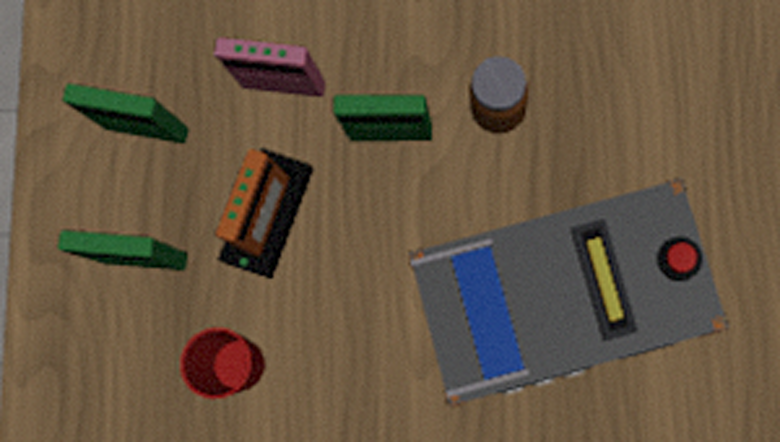

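The crop confirms the orange pack in the black dock. Box: centre (534,-101.5) mm, yaw 14.3°. Pack: (637,242), long axis at -20.2°. I'm moving to the button with the fingers shut.

play_rows(
  gripper=0,
  increments=[
    [[-0.0169,0,-0.0252],[0,0,0]],
    [[-0.0169,0,-0.0252],[0,0,0]],
    [[-0.0169,0,-0.0252],[0,0,0]],
    [[-0.0169,0,-0.0252],[0,0,0]],
    [[-0.0169,0,-0.0252],[0,0,0]],
    [[-0.0169,0,-0.0252],[0,0,0]],
    [[-0.0169,0,-0.0252],[0,0,0]],
    [[-0.0169,0,-0.0252],[0,0,0]],
    [[-0.0169,0,-0.0252],[0,0,0]],
    [[-0.0169,0,-0.0252],[0,0,0]],
    [[-0.0169,0,-0.0252],[0,0,0]],
    [[-0.0169,0,-0.0252],[0,0,0]],
    [[-0.0169,0,-0.0252],[0,0,0]],
    [[-0.0169,0,-0.0252],[0,0,0]],
    [[-0.0169,0,-0.0252],[0,0,0]],
  ],
)

```text
t: 1.45
eef_pos: [0.4801, 0.2999, 0.2313]
tool_rot: [0.565, -0.565, -0.426, 0.426]
contact_force: [0.3, 0.4, -0.2]
gripper_width: -0.002
```

play_rows(
  increments=[
    [[-0.0239,0,-0.0112],[0,0,0]],
    [[-0.0239,0,-0.0112],[0,0,0]],
    [[-0.0239,0,-0.0112],[0,0,0]],
    [[-0.0239,0,-0.0112],[0,0,0]],
    [[-0.0239,0,-0.0112],[0,0,0]],
    [[-0.0239,0,-0.0112],[0,0,0]],
    [[-0.0239,0,-0.0112],[0,0,0]],
    [[-0.0239,0,-0.0112],[0,0,0]],
    [[-0.0239,0,-0.0112],[0,0,0]],
    [[-0.0239,0,-0.0112],[0,0,0]],
    [[-0.0239,0,-0.0112],[0,0,0]],
    [[-0.0239,0,-0.0112],[0,0,0]],
    [[-0.0239,0,-0.0112],[0,0,0]],
    [[-0.0239,0,-0.0112],[0,0,0]],
    [[-0.0239,0,-0.0112],[0,0,0]],
    [[-0.0239,0,-0.0112],[0,0,0]],
    [[-0.0239,0,-0.0112],[0,0,0]],
    [[-0.0239,0,-0.0112],[0,0,0]],
    [[-0.0239,0,-0.0112],[0,0,0]],
    [[-0.0239,0,-0.0112],[0,0,0]],
  ],
)

```text
t: 3.12
eef_pos: [0.5632, -0.2211, 0.2312]
tool_rot: [0.565, -0.564, -0.426, 0.426]
contact_force: [0.8, -0.8, 0.4]
gripper_width: 0.004
```

play_rows(
  increments=[
    [[0,0.003,0],[0,6,0]],
    [[0,0.003,0],[0,6,0]],
    [[0,0.003,0],[0,6,0]],
    [[0,0.003,0],[0,6,0]],
    [[0,0.003,0],[0,6,0]],
    [[0,0.003,0],[0,6,0]],
    [[0,0.003,0],[0,6,0]],
    [[0,0.003,0],[0,6,0]],
    [[0,0.003,0],[0,6,0]],
    [[0,0.003,0],[0,6,0]],
    [[0,0.003,0],[0,6,0]],
    [[0,0.003,0],[0,6,0]],
    [[0,0.003,0],[0,6,0]],
    [[0,0.003,0],[0,6,0]],
    [[0,0.003,0],[0,6,0]],
  ],
)

```text
t: 4.37
eef_pos: [0.5631, -0.2197, 0.186]
tool_rot: [0.7, -0.7, 0.1, -0.1]
contact_force: [0.2, 0.6, -1.0]
gripper_width: -0.0
```

play_rows(
  increments=[
    [[0,0.003,0],[0,6,0]],
    [[0,0.003,0],[0,6,0]],
    [[0,0.003,0],[0,6,0]],
    [[0,0.003,0],[0,6,0]],
    [[0,0.003,0],[0,6,0]],
    [[0,0.003,0],[0,6,0]],
    [[0,0.003,0],[0,6,0]],
    [[0,0.003,0],[0,6,0]],
    [[0,0.003,0],[0,6,0]],
    [[0,0.003,0],[0,6,0]],
    [[0,0,0],[0,0,0]],
    [[0,0,0],[0,0,0]],
  ],
)

```text
t: 5.37
eef_pos: [0.5631, -0.2198, 0.1559]
tool_rot: [-0.558, 0.558, -0.434, 0.434]
contact_force: [0.5, -0.5, -0.4]
gripper_width: -0.001
```

```bash
cat >> h.py <<'E'
def to(tx,ty,tz=None,jaw=None):
    """tool-axis shift (m) to a world target, and turn about tool y (deg) to a jaw direction"""
    p,R,o=pose(); T=np.array([tx,ty,p[2] if tz is None else tz])
    a=np.degrees(np.arctan2(R[1,0],R[0,0])); print('at',p.round(4),'jaw',a.round(2),'tilt',R[2,1].round(4),'t',round(o['t'],2),'F',np.round(o['contact_force'],1),'w',round(o['gripper_width'],3),'q7',o['q'][6].round(2))
    print(' shift',(R.T@(T-p)).round(4),'turn y',None if jaw is None else round((a-jaw+180)%360-180,2))
E
python3 -c "
from h import *
to(.564,-.2225,.12,-75.7)"
```

```text
at [ 0.5631 -0.2198  0.1559] jaw -75.78 tilt -1.0 t 5.37 F [ 0.5 -0.5 -0.4] w -0.001 q7 -0.46
 shift [0.0029 0.0359 0.0003] turn y -0.08
```

play_rows(
  increments=[
    [[0.003,0.01,0],[0,0,0]],
    [[0,0.013,0],[0,0,0]],
    [[0,0.013,0],[0,0,0]],
    [[0,0.008,0],[0,0,0]],
    [[0,0.002,0],[0,0,0]],
    [[0,0.002,0],[0,0,0]],
    [[0,0.002,0],[0,0,0]],
    [[0,0.001,0],[0,0,0]],
    [[0,0,0],[0,0,0]],
  ],
)

```text
t: 6.12
eef_pos: [0.5637, -0.223, 0.1056]
tool_rot: [0.557, -0.557, 0.435, -0.435]
contact_force: [-1.5, 1.4, 3.7]
gripper_width: 0.003
```

Run:
```python
from h import *
to(.564,-.2225)
c,z,K,Rc,tc=cam('scene'); save('c.png',c[130:240,230:400],4)
W=cloud(z,K,Rc,tc); hsv=cv2.cvtColor(c,cv2.COLOR_RGB2HSV)
m=(hsv[...,0]>23)&(hsv[...,0]<35)&(hsv[...,1]>140)&(W[...,2]>.08)&(W[...,0]<.7)&(W[...,2]<.2)
print(m.sum(),np.percentile(W[m][:,2],[50,90]))
```

```text
at [ 0.5637 -0.223   0.1056] jaw -75.99 tilt -1.0 t 6.12 F [-1.5  1.4  3.7] w 0.003 q7 -0.42
 shift [-0.0004  0.      0.0004] turn y None
200 [0.10181532 0.12850788]
```

View pics/c.png

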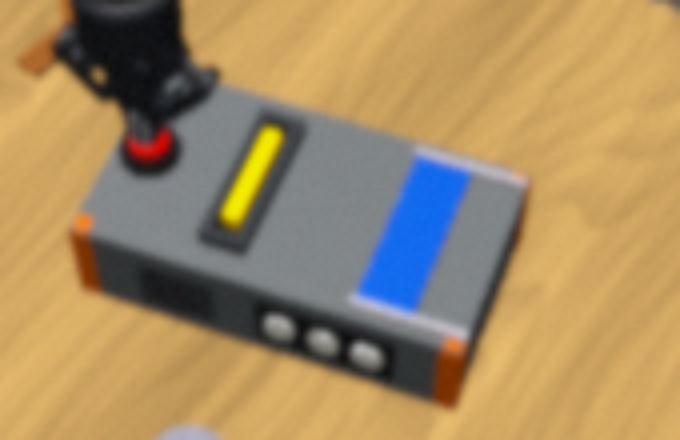

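The finger is on the button (crop ≈(150,150)) at 3.7 N and the handle is still latched, so I'll press further.

play_rows(
  increments=[
    [[0,0.001,0],[0,0,0]],
    [[0,0.001,0],[0,0,0]],
    [[0,0.001,0],[0,0,0]],
    [[0,0.001,0],[0,0,0]],
    [[0,0,0],[0,0,0]],
    [[0,0,0],[0,0,0]],
    [[0,0,0],[0,0,0]],
  ],
)

```text
t: 6.75
eef_pos: [0.5641, -0.2231, 0.1015]
tool_rot: [-0.557, 0.557, -0.435, 0.435]
contact_force: [-1.3, -0.9, 3.3]
gripper_width: -0.003
```

Run:
```python
from h import *
to(.564,-.2225)
c,z,K,Rc,tc=cam('scene')
W=cloud(z,K,Rc,tc); hsv=cv2.cvtColor(c,cv2.COLOR_RGB2HSV)
m=(hsv[...,0]>23)&(hsv[...,0]<35)&(hsv[...,1]>140)&(W[...,2]>.08)&(W[...,0]<.7)&(W[...,2]<.2)
print(m.sum(),np.percentile(W[m][:,2],[25,50,75,90]), np.median(W[m],0))
```

```text
at [ 0.5641 -0.2231  0.1015] jaw -75.98 tilt -1.0 t 6.75 F [-1.3 -0.9  3.3] w -0.003 q7 -0.41
 shift [-0.0006 -0.      0.    ] turn y None
180 [0.13084021 0.1329577  0.13483393 0.13631515] [ 0.5462342  -0.13528686  0.1329577 ]
```

The handle popped: its top is now at z ≈ 0.134. I'm raising the tool, moving over the handle and descending with the jaws open.

play_rows(
  gripper=0.06,
  increments=[
    [[0,-0.01,0],[0,0,0]],
    [[0,-0.02,0],[0,0,0]],
    [[0,-0.03,0],[0,0,0]],
    [[0,-0.03,0],[0,0,0]],
    [[-0.02,0,0],[0,0,0]],
    [[-0.0225,0,0],[0,0,0]],
    [[-0.0225,0,0.0005],[0,0,0]],
    [[-0.0194,0,0],[0,0,0]],
    [[0,0,0],[0,0,0]],
    [[0,0,0],[0,0,0]],
  ],
)

```text
t: 7.63
eef_pos: [0.5442, -0.1395, 0.1915]
tool_rot: [0.558, -0.558, 0.435, -0.434]
contact_force: [-0.1, -0.7, -0.2]
gripper_width: 0.701
```

Run:
```python
from h import *
c,z,K,Rc,tc=cam('wrist'); W=cloud(z,K,Rc,tc); hsv=cv2.cvtColor(c,cv2.COLOR_RGB2HSV)
m=(hsv[...,0]>23)&(hsv[...,0]<35)&(hsv[...,1]>120)&(hsv[...,2]>60)
v,u=np.nonzero(m); print(m.sum())
if m.sum()>50:
    P=W[m&(z>0)]; print(len(P)); zt=np.percentile(P[:,2],90); T=P[abs(P[:,2]-zt)<.01]; print(zt,cv2.minAreaRect((T[:,:2]*1000).astype(np.float32)))
save('d.png',c)
to(.544,-.141,.109,-75.7)
```

```text
3031
3024
0.13447897769294256 ((541.631591796875, -141.6051025390625), (89.6568603515625, 15.833672523498535), 14.705024719238281)
at [ 0.5442 -0.1407  0.1917] jaw -75.92 tilt -1.0 t 7.68 F [ 0.3 -0.4  0.3] w 0.703 q7 -0.61
 shift [ 0.0002  0.0827 -0.0004] turn y -0.22
```

View pics/d.png

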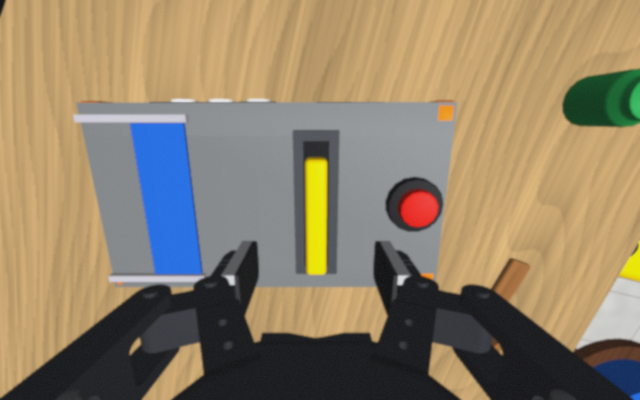

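The wrist view shows the popped bar at ≈(316,215), centred between the fingers. It measures (542,-141.6), consistent with the estimate. Descending and gripping.

play_rows(
  increments=[
    [[0,0.02,-0.001],[0,0,0]],
    [[0,0.02,0],[0,0,0]],
    [[0,0.02,0],[0,0,0]],
    [[0,0.015,0],[0,0,0]],
    [[0,0.007,0],[0,0,0]],
    [[0,0,0],[0,0,0]],
  ],
)

```text
t: 8.18
eef_pos: [0.5422, -0.1421, 0.1082]
tool_rot: [-0.556, 0.558, -0.436, 0.435]
contact_force: [-0.5, 0.2, 0.3]
gripper_width: 0.703
```

play_rows(
  gripper=0,
  grip_force=40,
  increments=[
    [[0,0,0],[0,0,0]],
    [[0,0,0],[0,0,0]],
    [[0,0,0],[0,0,0]],
    [[0,0,0],[0,0,0]],
    [[0,0,0],[0,0,0]],
    [[0,0,0],[0,0,0]],
  ],
)

```text
t: 8.68
eef_pos: [0.5432, -0.1399, 0.1097]
tool_rot: [0.558, -0.557, 0.435, -0.435]
contact_force: [-1.4, 5.1, 3.3]
gripper_width: 0.178
```

play_rows(
  increments=[
    [[0,0,0],[0,-5,0]],
    [[0,0,0],[0,-5,0]],
    [[0,0,0],[0,-5,0]],
    [[0,0,0],[0,-5,0]],
    [[0,0,0],[0,-5,0]],
    [[0,0,0],[0,-5,0]],
    [[0,0,0],[0,-5,0]],
    [[0,0,0],[0,-5,0]],
    [[0,0,0],[0,-5,0]],
    [[0,0,0],[0,-5,0]],
    [[0,0,0],[0,-5,0]],
    [[0,0,0],[0,-5,0]],
    [[0,0,0],[0,-5,0]],
    [[0,0,0],[0,-5,0]],
    [[0,0,0],[0,-5,0]],
    [[0,0,0],[0,-4,0]],
    [[0,0,0],[0,0,0]],
    [[0,0,0],[0,0,0]],
    [[0,0,0],[0,0,0]],
  ],
)

```text
t: 10.27
eef_pos: [0.542, -0.1389, 0.1091]
tool_rot: [0.708, -0.706, -0.018, 0.02]
contact_force: [-4.9, 6.7, 3.4]
gripper_width: 0.179
```

Run:
```python
from h import *
to(.544,-.141,.2,4.5); print(pose()[2]['torque'])
```

```text
at [ 0.542  -0.1389  0.1091] jaw 3.11 tilt -1.0 t 10.27 F [-4.9  6.7  3.4] w 0.179 q7 0.58
 shift [ 0.0017 -0.0909 -0.0019] turn y -1.39
[1.42598371 0.63259952 0.06769701]
```

play_rows(
  gripper=0.06,
  increments=[
    [[0,0,0],[0,0,0]],
    [[0,0,0],[0,0,0]],
    [[0,0,0],[0,0,0]],
    [[0,0,0],[0,0,0]],
    [[0,-0.01,0],[0,0,0]],
    [[0,-0.02,0],[0,0,0]],
    [[0,-0.035,0],[0,0,0]],
    [[0,-0.035,0],[0,0,0]],
    [[0,-0.035,0],[0,0,0]],
    [[0,-0.015,0],[0,0,0]],
    [[0,0,0],[0,0,0]],
  ],
)

```text
t: 11.18
eef_pos: [0.5452, -0.1425, 0.2642]
tool_rot: [-0.707, 0.707, 0.021, -0.015]
contact_force: [1.2, -1.2, -0.3]
gripper_width: 0.702
```

Run:
```python
from h import *
for n in ('wrist','top'):
    c,z,K,Rc,tc=cam(n); W=cloud(z,K,Rc,tc); hsv=cv2.cvtColor(c,cv2.COLOR_RGB2HSV); H,S,V=[hsv[...,i].astype(int) for i in range(3)]
    ok=(z>0)&(W[...,2]>.08)&(W[...,2]<.16)&(W[...,0]<.75)&(W[...,0]>.3)&(abs(W[...,1])<.4)
    for nm,lo,hi in (('yellow',23,35),('blue',100,125)):
        P=W[ok&(H>lo)&(H<hi)&(S>120)&(V>50)]
        if len(P)>20:
            zt=np.percentile(P[:,2],90); T=P[abs(P[:,2]-zt)<.01]; print(n,nm,len(T),zt,np.round(cv2.minAreaRect((T[:,:2]*1000).astype(np.float32))[0],1),cv2.minAreaRect((T[:,:2]*1000).astype(np.float32))[1:])
    save('e_%s.png'%n,c)
to(.637,.242,.26,69.8)
```

```text
wrist yellow 1455 0.1346028462149584 [ 541.1 -141.4] ((15.721991539001465, 88.6073226928711), 3.1059205532073975)
wrist blue 4761 0.09035638196015966 [499.8  22.8] ((138.04434204101562, 41.19985580444336), 13.196344375610352)
top yellow 44 0.13769368682371624 [589.5  62.4] ((375.46966552734375, 23.64514923095703), 75.07733917236328)
top blue 757 0.09299667663331293 [500.8  26.2] ((137.1046905517578, 42.7464599609375), 14.271071434020996)
at [ 0.5432 -0.1413  0.2601] jaw 3.02 tilt -1.0 t 11.28 F [0.8 0.2 0.4] w 0.702 q7 0.44
 shift [0.1139 0.0004 0.3778] turn y -66.78
```

View pics/e_wrist.png

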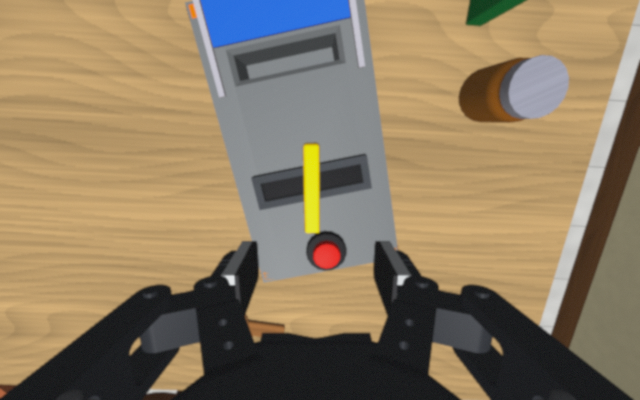

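The handle bar is at 78.8° (≈1.375 rad), the handle is up and the bay is open (wrist px ≈(287,60)). Moving on to the pack.

play_rows(
  increments=[
    [[0.0088,0,0.029],[0,0,0]],
    [[0.0088,0,0.029],[0,0,0]],
    [[0.0088,0,0.029],[0,0,0]],
    [[0.0088,0,0.029],[0,0,0]],
    [[0.0088,0,0.029],[0,0,0]],
    [[0.0088,0,0.029],[0,0,0]],
    [[0.0088,0,0.029],[0,0,0]],
    [[0.0088,0,0.029],[0,0,0]],
    [[0.0088,0,0.029],[0,0,0]],
    [[0.0088,0,0.029],[0,0,0]],
    [[0.0088,0,0.029],[0,0,0]],
    [[0.0088,0,0.029],[0,0,0]],
    [[0.0083,0,0.0298],[0,0,0]],
  ],
)

```text
t: 12.37
eef_pos: [0.6362, 0.243, 0.2574]
tool_rot: [-0.706, 0.707, 0.017, -0.019]
contact_force: [-0.1, 0.0, -0.4]
gripper_width: 0.702
```

play_rows(
  increments=[
    [[0,0.005,0],[0,-6.68,0]],
    [[0,0.005,0],[0,-6.68,0]],
    [[0,0.005,0],[0,-6.68,0]],
    [[0,0.005,0],[0,-6.68,0]],
    [[0,0.005,0],[0,-6.68,0]],
    [[0,0.005,0],[0,-6.68,0]],
    [[0,0.005,0],[0,-6.68,0]],
    [[0,0.005,0],[0,-6.68,0]],
    [[0,0.005,0],[0,-6.68,0]],
    [[0,0.005,0],[0,-6.68,0]],
    [[0,0,0],[0,0,0]],
    [[0,0,0],[0,0,0]],
  ],
)

```text
t: 13.37
eef_pos: [0.6359, 0.2416, 0.2077]
tool_rot: [0.581, -0.58, -0.403, 0.405]
contact_force: [-0.1, -0.5, -0.1]
gripper_width: 0.702
```

Run:
```python
from h import *
c,z,K,Rc,tc=cam('wrist'); W=cloud(z,K,Rc,tc); hsv=cv2.cvtColor(c,cv2.COLOR_RGB2HSV); H,S,V=[hsv[...,i].astype(int) for i in range(3)]
P=W[(z>0)&(H>3)&(H<19)&(S>150)&(V>60)&(abs(W[...,2]-.13)<.01)]; r=cv2.minAreaRect((P[:,:2]*1000).astype(np.float32)); print(len(P),np.median(P[:,2]),r)
save('f.png',c)
to(r[0][0]/1000,r[0][1]/1000,.086,69.8)
```

```text
2771 0.1296450289569495 ((634.831298828125, 240.48228454589844), (22.02033233642578, 98.8450927734375), 70.02960205078125)
at [0.6364 0.2417 0.2083] jaw 69.59 tilt -1.0 t 13.42 F [ 0.9 -0.6 -0.8] w 0.708 q7 0.91
 shift [-0.0016  0.1223  0.0008] turn y -0.21
```

View pics/f.png

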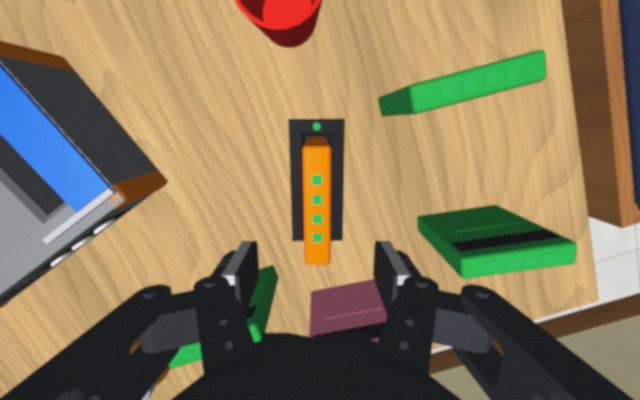

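The pack is confirmed orange with its dock below, centred between the fingers at ≈(316,200), and the look-alikes are clear of the fingers. Grasping.

play_rows(
  increments=[
    [[-0.001,0.03,0],[0,-0.3,0]],
    [[0,0.03,0],[0,0,0]],
    [[0,0.03,0],[0,0,0]],
    [[0,0.02,0],[0,0,0]],
    [[0,0.011,0],[0,0,0]],
    [[0,0,0],[0,0,0]],
  ],
)

```text
t: 13.92
eef_pos: [0.6347, 0.2407, 0.0856]
tool_rot: [0.579, -0.579, -0.404, 0.407]
contact_force: [-0.6, -0.4, -0.3]
gripper_width: 0.704
```

play_rows(
  gripper=0,
  grip_force=50,
  increments=[
    [[0,0,0],[0,0,0]],
    [[0,0,0],[0,0,0]],
    [[0,0,0],[0,0,0]],
    [[0,0,0],[0,0,0]],
    [[0,0,0],[0,0,0]],
    [[0,0,0],[0,0,0]],
  ],
)

```text
t: 14.42
eef_pos: [0.6378, 0.2417, 0.0903]
tool_rot: [-0.579, 0.579, 0.407, -0.405]
contact_force: [0.6, -0.2, 6.9]
gripper_width: 0.252
```

play_rows(
  increments=[
    [[0,-0.01,0],[0,0,0]],
    [[0,-0.01,0],[0,0,0]],
    [[0,-0.01,0],[0,0,0]],
    [[0,-0.02,0],[0,0,0]],
    [[0,-0.03,0],[0,0,0]],
    [[0,-0.03,0],[0,0,0]],
    [[0,-0.03,0],[0,0,0]],
    [[0,0,0],[0,0,0]],
    [[0,0,0],[0,0,0]],
  ],
)

```text
t: 15.17
eef_pos: [0.6374, 0.2414, 0.2307]
tool_rot: [-0.579, 0.579, 0.408, -0.405]
contact_force: [-0.6, 0.1, -5.4]
gripper_width: 0.254
```

Run:
```python
from h import *
c,z,K,Rc,tc=cam('wrist'); W=cloud(z,K,Rc,tc); hsv=cv2.cvtColor(c,cv2.COLOR_RGB2HSV); H,S,V=[hsv[...,i].astype(int) for i in range(3)]
p,R,o=pose()
P=W[(z>0)&(H>3)&(H<19)&(S>150)&(V>60)&(W[...,2]>p[2]+.02)]; print(len(P))
if len(P)>50:
    T=(P-p)@R; r=cv2.minAreaRect((T[:,[0,2]]*1000).astype(np.float32)); print('top in tool y',np.percentile(T[:,1],[5,50,95]),r)
save('g.png',c)
to(.5118,-.0143,.22,104.3)
```

```text
8223
top in tool y [-0.04268814 -0.04165289 -0.03883845] ((-1.148956298828125, 14.851991653442383), (71.91719055175781, 23.860042572021484), 88.61096954345703)
at [0.636  0.2412 0.2283] jaw 70.13 tilt -1.0 t 15.22 F [-0.4 -0.6 -5.7] w 0.247 q7 0.91
 shift [-0.2825  0.0083  0.03  ] turn y -34.17
```

View pics/g.png

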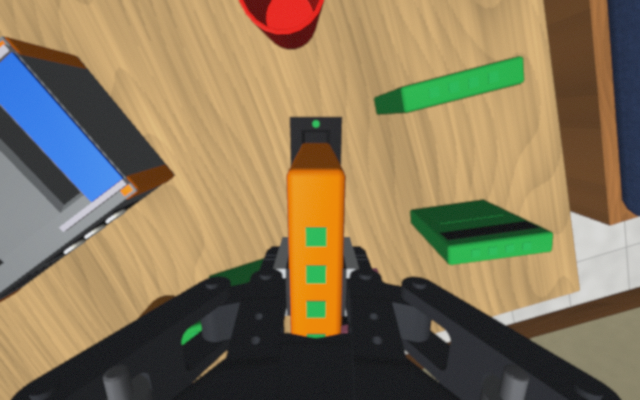

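The pack is out of the dock and held squarely at ≈(315,250). Before carrying it over, I'll refine the bay position from the fixed cameras and the saved wrist view.

Run:
```python
from h import *
a=np.radians(14.3); ex=np.array([np.cos(a),np.sin(a)]); ey=np.array([-ex[1],ex[0]]); o0=np.array([.534,-.1015])
def box(W): d=W[...,:2]-o0; return d@ex,d@ey
for n in ('top','scene'):
    c,z,K,Rc,tc=cam(n); W=cloud(z,K,Rc,tc); x,y=box(W); zz=W[...,2]
    top=(abs(zz-.086)<.006)&(z>0)&(abs(x)<.11)&(abs(y)<.17); P=W[top]
    r=cv2.minAreaRect((P[:,:2]*1000).astype(np.float32)); print(n,'box',r)
    g=cv2.cvtColor(c,cv2.COLOR_RGB2GRAY); 
    # plane-cast crop of the bay, dark relative to the top
    v,u=np.mgrid[:400,:640]; d=np.stack([(u-K[0,2])/K[0,0],(v-K[1,2])/K[1,1],np.ones_like(u)],-1)@Rc.T
    Q=tc+d*((.085-tc[2])/d[...,2])[...,None]; qx,qy=box(Q); 
    near=(abs(qx)<.075)&(qy>.06)&(qy<.115); med=np.median(g[(abs(qx)<.07)&(qy>.02)&(qy<.06)])
    m=near&(g<.85*med)&(z>0); 
    if m.sum()>10: print(' bay dark',m.sum(),med,'x',np.percentile(qx[m],[2,98]),'y',np.percentile(qy[m],[2,98]))
c=cv2.imread('pics/e_wrist.png'); k=read_camera('wrist'); K=np.array(k['intrinsics']); Hm=np.array(k['hand_eye'])
j=np.radians(3.02); R=np.array([[np.cos(j),0,-np.sin(j)],[np.sin(j),0,np.cos(j)],[0,-1,0]]); p=np.array([.5432,-.1413,.2601])
Rc=R@Hm[:3,:3]; tc=R@Hm[:3,3]+p
g=cv2.cvtColor(c,cv2.COLOR_BGR2GRAY); med=np.median(g[100:140,260:370]); m=np.zeros_like(g); m[25:95,222:350]=(g[25:95,222:350]<.85*med); 
hsv=cv2.cvtColor(c,cv2.COLOR_BGR2HSV); m[(hsv[...,1]>110)]=0
k_,l,st,ce=cv2.connectedComponentsWithStats(m); i=1+st[1:,4].argmax(); cs,_=cv2.findContours((l==i).astype(np.uint8),0,2)
pts=np.array([ray(u,v,.085,K,Rc,tc)[:2] for u,v in cs[0][:,0]]); r=cv2.minAreaRect((pts*1000).astype(np.float32)); print('wrist bay',st[i],r)
```

```text
top box ((534.2653198242188, -100.66519165039062), (172.55799865722656, 311.94097900390625), 14.28505802154541)
 bay dark 256 85.0 x [-0.05869591  0.05666236] y [0.07230666 0.11464896]
scene box ((532.7164916992188, -98.73280334472656), (175.5596923828125, 312.64813232421875), 13.871536254882812)
 bay dark 309 133.0 x [-0.05743799  0.05226959] y [0.07421436 0.11442573]
wrist bay [ 227   26  118   60 3149] ((504.78509521484375, -14.1875), (114.21107482910156, 34.10566711425781), 14.218451499938965)
```

Bay target (511–512, -14.4) mm, from the fixed cameras. The wrist estimate was blurred by settling. Carrying the pack over.

play_rows(
  increments=[
    [[-0.01,-0.005,0.001],[0,0,0]],
    [[-0.0235,-0.005,0.0025],[0,0,0]],
    [[-0.0235,0,0.0025],[0,0,0]],
    [[-0.0235,0,0.0025],[0,0,0]],
    [[-0.0235,0,0.0025],[0,0,0]],
    [[-0.0235,0,0.0025],[0,0,0]],
    [[-0.0235,0,0.0025],[0,0,0]],
    [[-0.0235,0,0.0025],[0,0,0]],
    [[-0.0235,0,0.0025],[0,0,0]],
    [[-0.0235,0,0.0025],[0,0,0]],
    [[-0.0235,0,0.0025],[0,0,0]],
    [[-0.0235,0,0.0025],[0,0,0]],
    [[-0.014,0,0.0015],[0,0,0]],
    [[0,0,0],[0,0,0]],
  ],
)

```text
t: 16.53
eef_pos: [0.51, -0.0185, 0.2381]
tool_rot: [0.58, -0.58, -0.404, 0.405]
contact_force: [0.4, -0.1, -3.9]
gripper_width: 0.257
```

play_rows(
  increments=[
    [[0,0,0],[0,-5.7,0]],
    [[0,0,0],[0,-5.7,0]],
    [[0,0,0],[0,-5.7,0]],
    [[0,0,0],[0,-5.7,0]],
    [[0,0,0],[0,-5.7,0]],
    [[0,0,0],[0,-5.7,0]],
    [[0,0,0],[0,0,0]],
    [[0,0,0],[0,0,0]],
    [[0,0,0],[0,0,0]],
  ],
)

```text
t: 17.28
eef_pos: [0.5122, -0.014, 0.2382]
tool_rot: [0.435, -0.434, -0.558, 0.558]
contact_force: [-0.7, 0.3, -5.0]
gripper_width: 0.251
```

Run:
```python
from h import *
for n in ('top','scene'):
    c,z,K,Rc,tc=cam(n); W=cloud(z,K,Rc,tc); hsv=cv2.cvtColor(c,cv2.COLOR_RGB2HSV); H,S,V=[hsv[...,i].astype(int) for i in range(3)]
    P=W[(z>0)&(H>3)&(H<19)&(S>150)&(V>50)&(W[...,2]>.13)&(W[...,2]<.3)&(W[...,0]<.65)&(abs(W[...,1])<.1)]
    print(n,len(P)); 
    if len(P)>20: print(P.min(0),P.max(0))
    to(.512,-.0143,.16,104.3)
    if n=='scene': save('h.png',c[100:270,240:440],3.5)
```

```text
top 0
at [ 0.5122 -0.0141  0.2382] jaw 104.21 tilt -1.0 t 17.33 F [ 0.2 -1.  -5. ] w 0.253 q7 1.81
 shift [-0.0002  0.0782  0.0002] turn y -0.09
scene 765
[-0.57061666 -0.0932908   0.13025279] [0.56245414 0.09947378 0.29363319]
at [ 0.5122 -0.0141  0.2382] jaw 104.23 tilt -1.0 t 17.38 F [ 0.1 -0.5 -4.4] w 0.255 q7 1.81
 shift [-0.0002  0.0782  0.0002] turn y -0.07
```

View pics/h.png

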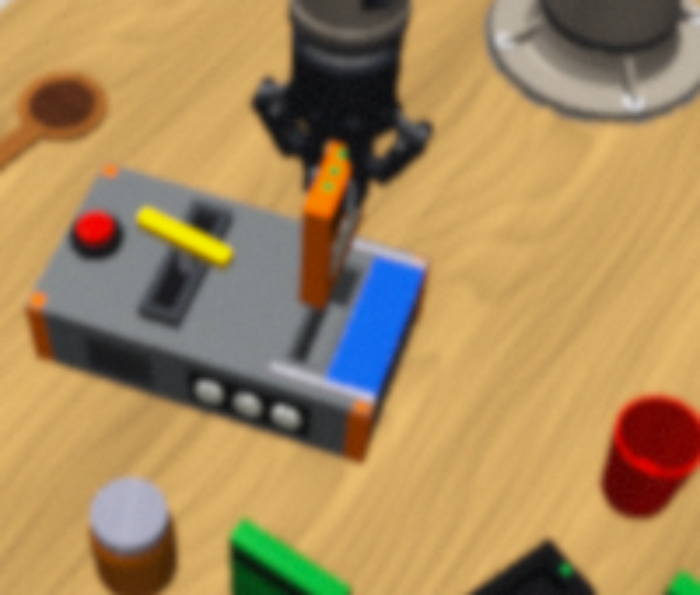

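The pack hangs upright above the open bay at crop ≈(325,230). Lowering to just above the mouth, then slowly into it.

play_rows(
  increments=[
    [[0,0.015,0],[0,0,0]],
    [[0,0.02,0],[0,0,0]],
    [[0,0.02,0],[0,0,0]],
    [[0,0.012,0],[0,0,0]],
    [[0,0.003,0],[0,0,0]],
    [[0,0.003,0],[0,0,0]],
    [[0,0.003,0],[0,0,0]],
    [[0,0.003,0],[0,0,0]],
    [[0,0,0],[0,0,0]],
    [[0,0,0],[0,0,0]],
  ],
)

```text
t: 18.22
eef_pos: [0.5125, -0.0142, 0.1597]
tool_rot: [-0.434, 0.434, 0.559, -0.558]
contact_force: [0.5, -0.3, -4.4]
gripper_width: 0.249
```

Run:
```python
from h import *
to(.512,-.0143,.098,104.3); p,R,o=pose(); print('F tool',(R.T@o['contact_force']).round(1),(R.T@o['torque']).round(2))
```

```text
at [ 0.5125 -0.0142  0.1597] jaw 104.31 tilt -1.0 t 18.22 F [ 0.5 -0.3 -4.4] w 0.249 q7 1.86
 shift [0.     0.0617 0.0005] turn y 0.01
F tool [-0.4  4.4 -0.4] [-0.   -0.01 -0.02]
```

No contact yet, bottom ≈ 0.082. Continuing down.

play_rows(
  increments=[
    [[0,0.003,0],[0,0,0]],
    [[0,0.003,0],[0,0,0]],
    [[0,0.003,0],[0,0,0]],
    [[0,0.003,0],[0,0,0]],
    [[0,0.003,0],[0,0,0]],
    [[0,0,0],[0,0,0]],
  ],
)

```text
t: 18.72
eef_pos: [0.5117, -0.0143, 0.1435]
tool_rot: [0.434, -0.433, -0.558, 0.559]
contact_force: [-0.4, 0.3, -5.2]
gripper_width: 0.256
```

Run:
```python
from h import *
to(.512,-.0143,.098,104.3); p,R,o=pose(); print('F tool',(R.T@o['contact_force']).round(1),(R.T@o['torque']).round(2))
```

```text
at [ 0.5117 -0.0143  0.1435] jaw 104.32 tilt -1.0 t 18.72 F [-0.4  0.3 -5.2] w 0.256 q7 1.87
 shift [-0.0001  0.0455 -0.0004] turn y 0.02
F tool [0.4 5.2 0.3] [ 0.02 -0.01 -0.02]
```

It slid freely into the bay (bottom ≈ 19 mm below the mouth). Going down to just above the floor.

play_rows(
  increments=[
    [[0,0.004,0],[0,0,0]],
    [[0,0.004,0],[0,0,0]],
    [[0,0.004,0],[0,0,0]],
    [[0,0.004,0],[0,0,0]],
    [[0,0.004,0],[0,0,0]],
    [[0,0.004,0],[0,0,0]],
    [[0,0.004,0],[0,0,0]],
    [[0,0.004,0],[0,0,0]],
    [[0,0.004,0],[0,0,0]],
    [[0,0.003,0],[0,0,0]],
    [[0,0,0],[0,0,0]],
  ],
)

```text
t: 19.63
eef_pos: [0.5117, -0.0143, 0.1046]
tool_rot: [0.434, -0.433, -0.558, 0.559]
contact_force: [-0.6, 0.5, -3.8]
gripper_width: 0.256
```

play_rows(
  increments=[
    [[0,0.002,0],[0,0,0]],
    [[0,0.002,0],[0,0,0]],
    [[0,0.002,0],[0,0,0]],
    [[0,0,0],[0,0,0]],
    [[0,0,0],[0,0,0]],
  ],
)

```text
t: 20.05
eef_pos: [0.5124, -0.0143, 0.1003]
tool_rot: [-0.434, 0.434, 0.559, -0.558]
contact_force: [-4.4, -0.2, 6.9]
gripper_width: 0.255
```

play_rows(
  increments=[
    [[0,0.001,0],[0,0,0]],
    [[0,0,0],[0,0,0]],
    [[0,0,0],[0,0,0]],
  ],
)

```text
t: 20.3
eef_pos: [0.5124, -0.0143, 0.1002]
tool_rot: [-0.434, 0.434, 0.559, -0.558]
contact_force: [-8.8, -0.1, 18.2]
gripper_width: 0.249
```

Run:
```python
from h import *
to(.512,-.0143,.098,104.3); p,R,o=pose(); print('F tool',(R.T@o['contact_force']).round(1),(R.T@o['torque']).round(2))
for n in ('scene','top','wrist'):
    c,z,K,Rc,tc=cam(n); W=cloud(z,K,Rc,tc); hsv=cv2.cvtColor(c,cv2.COLOR_RGB2HSV); H,S,V=[hsv[...,i].astype(int) for i in range(3)]
    d=np.hypot(W[...,0]-.511,W[...,1]+.0145)
    P=W[(z>0)&(H>3)&(H<19)&(S>150)&(V>50)&(d<.07)&(W[...,2]>.11)&(W[...,2]<.2)]
    if len(P)>20: print(n,len(P),'top z pct',np.percentile(P[:,2],[25,50,75,90,98]).round(4))
```

```text
at [ 0.5124 -0.0143  0.1002] jaw 104.3 tilt -1.0 t 20.3 F [-8.8 -0.1 18.2] w 0.249 q7 1.9
 shift [0.0001 0.0022 0.0004] turn y 0.0
F tool [  2.1 -18.2   8.6] [ 1.51  0.02 -0.45]
scene 168 top z pct [0.1308 0.1392 0.1409 0.1427 0.1717]
wrist 8268 top z pct [0.1391 0.1397 0.1401 0.1405 0.141 ]
```

The pack top is at z = 0.140, which is the fully-home height, and it sits firmly on the floor. Releasing and retreating.

play_rows(
  gripper=0.05,
  increments=[
    [[0,-0.001,0],[0,0,0]],
    [[0,0,0],[0,0,0]],
    [[0,0,0],[0,0,0]],
    [[0,0,0],[0,0,0]],
    [[0,0,0],[0,0,0]],
    [[0,-0.005,0],[0,0,0]],
    [[0,-0.01,0],[0,0,0]],
    [[0,-0.02,0],[0,0,0]],
    [[0,-0.035,0],[0,0,0]],
    [[0,-0.035,0],[0,0,0]],
    [[0,-0.035,0],[0,0,0]],
    [[0,0,0],[0,0,0]],
    [[0,0,0],[0,0,0]],
  ],
)

```text
t: 21.53
eef_pos: [0.5137, -0.0142, 0.2422]
tool_rot: [-0.432, 0.435, 0.56, -0.557]
contact_force: [0.3, -0.1, -1.9]
gripper_width: 0.586
```

Run:
```python
from h import *
c,z,K,Rc,tc=cam('wrist'); W=cloud(z,K,Rc,tc); hsv=cv2.cvtColor(c,cv2.COLOR_RGB2HSV); H,S,V=[hsv[...,i].astype(int) for i in range(3)]
P=W[(z>0)&(H>3)&(H<19)&(S>150)&(V>60)&(abs(W[...,2]-.14)<.012)]; print(np.median(P[:,2]),np.percentile(P[:,2],[5,95]),cv2.minAreaRect((P[:,:2]*1000).astype(np.float32)))
a=cv2.resize(c,None,fx=.75,fy=.75)
to(.512,-.0143)
c,z,K,Rc,tc=cam('scene'); W=cloud(z,K,Rc,tc); hsv=cv2.cvtColor(c,cv2.COLOR_RGB2HSV); H,S=hsv[...,0],hsv[...,1]
P=W[(H>23)&(H<35)&(S>140)&(W[...,2]>.11)&(W[...,2]<.16)&(abs(W[...,0]-.54)<.1)&(abs(W[...,1]+.14)<.1)]; zt=np.percentile(P[:,2],80); T=P[abs(P[:,2]-zt)<.008]
print('handle',zt,cv2.minAreaRect((T[:,:2]*1000).astype(np.float32)))
b=cv2.resize(c[100:270,160:440],(480,291)); save('i.png',np.vstack([a,b]))
```

```text
0.13967846316541202 [0.13818477 0.14088191] ((508.8708801269531, -17.32616424560547), (97.38040161132812, 21.31418228149414), 14.33524227142334)
at [ 0.5125 -0.0142  0.2404] jaw 104.33 tilt -1.0 t 21.58 F [-0.6  1.1 -0.7] w 0.589 q7 1.81
 shift [ 0.     -0.      0.0005] turn y None
handle 0.1349624632879054 ((542.3960571289062, -137.92689514160156), (18.268306732177734, 89.42334747314453), 2.2420763969421387)
```

View pics/i.png

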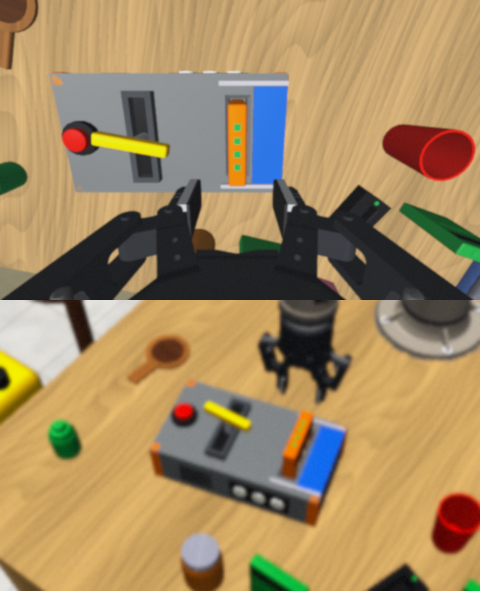

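The pack is seated in the bay at ≈(237,140) with its top at 0.140 and yaw 14.3°. The handle is up and open, and nothing else has been disturbed. Handing in.

```bash
python3 -c "
from station import hand_in; print(hand_in())"
```

```text
the job is handed in; nothing more can be done
None
```

I pressed the release so the handle popped, turned the handle open, and moved the orange pack from its dock into the bay, lowering it slowly until it met the floor. I then backed the gripper off and handed the job in at about 21.6 s; no verdict is reported.

**Last checks**
- **Pack:** its top is at 0.1397 m against 0.140 m for fully home, and its yaw of 14.3° matches the box.
- **Handle:** it is up, with its top at about 0.135 m, and turned about 79° (1.37 rad; the stop is 1.4).
- **Other items:** the gripper is clear of everything, and the cup, jar, toothpicks and spoon rest look undisturbed in the last picture. I did not re-measure their positions.

**Where measurements disagreed**
- The wrist camera put the bay about 7 mm off the fixed cameras, because the arm was still settling. I used the fixed cameras, and the pack went in with no side force until it reached the floor.
- The last wrist reading put the pack centre about 3–4 mm from my bay estimate. The pack is seated in the slot, so I put that down to calibration and pose noise.

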